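# Clear the dental polishing bench

### The job

Clear the polishing bench by kind: stand the two felt cones upright in the long rectangular tray, lay the two wheel brushes flat with their hubs up in the round dish, and set the plaster cast with the denture, teeth up, in the square pan. Set everything down gently, without dropping it; each thing must rest flat on the floor of its tray, not on a rim or on another thing. Do not shift the bar of polishing compound or the wooden bur block standing among them.

Things in the scene. Friction and masses are not known exactly. Their poses are not given: they have to be found in the camera images.
- cone_a: a bullet-shaped felt polishing cone, off-white, standing on its flat end: straight cylinder 36 mm in diameter up to 36 mm high, then tapering to a blunt point at 61 mm. Origin at the centre of its flat underside, z up along its axis. About 40 g. Take it from above by the straight part. There are two, alike (cone_a and cone_b)
- cone_b: a bullet-shaped felt polishing cone, off-white, standing on its flat end: straight cylinder 36 mm in diameter up to 36 mm high, then tapering to a blunt point at 61 mm. Origin at the centre of its flat underside, z up along its axis. About 40 g. Take it from above by the straight part. There are two, alike (cone_a and cone_b)
- brush_a: a wheel brush lying flat: dark bristle disc 50 mm in diameter, 12 mm thick, with an upright brass hub on its centre, a cylinder 20 mm in diameter rising to 48 mm above the underside; a wooden collar round the hub (26 mm) ends at 13.5 mm. Origin at the centre of its underside, z up along the hub. 70 g. Take it from above by the hub, fingertips over the collar. Two, alike (brush_a, brush_b)
- brush_b: a wheel brush lying flat: dark bristle disc 50 mm in diameter, 12 mm thick, with an upright brass hub on its centre, a cylinder 20 mm in diameter rising to 48 mm above the underside; a wooden collar round the hub (26 mm) ends at 13.5 mm. Origin at the centre of its underside, z up along the hub. 70 g. Take it from above by the hub, fingertips over the collar. Two, alike (brush_a, brush_b)
- cast: dental plaster cast with a denture on it: D-shaped off-white base 26 mm high, 52 mm wide over its flat sides; pink gum and ivory teeth on top, 38 mm high in all. Origin at the underside midway between the flat sides; x to the round front (base from x = -22 to +30 mm), y across the flat sides (flat from x = -22 to +10 mm), z up. 130 g, brittle. Take it from above across the flat sides (along y)
- long_tray: the long rectangular steel tray, 96 mm (its x) by 190 mm (its y) outside, walls 4 mm thick, rim 10 mm above the table, inner floor 4 mm above the table. Fixed. Origin at the centre of its underside, z up. The place for the two felt cones
- round_dish: the round steel dish, 158 mm in diameter at the rim, inner floor about 144 mm in diameter and 4 mm above the table, rim 10 mm above the table. Fixed. Origin at the centre of its underside, z up. The place for the two wheel brushes
- square_pan: the square steel pan, 124 by 124 mm outside, walls 4 mm thick, rim 10 mm above the table, inner floor 4 mm above the table. Fixed. Origin at the centre of its underside, x and y along its sides, z up. The place for the plaster cast
- compound_bar: a bystander: a brown bar of polishing compound half wrapped in paper, 70 mm (its x) by 30 by 26 mm high, loose. Origin at the centre of its underside. To be left where it is
- bur_block: a bystander: a light wooden block, 64 mm (its x) by 36 mm, 22 mm high, with ten steel burs standing in it to 39 mm, loose. Origin at the centre of its underside. To be left where it is

How it is judged:
By the outcome, as a careful person would: the job done as asked, in the order asked, and still so for the second after the job is handed in, with the robot touching nothing.
It also fails if it takes over 128 s, if anything falls off the work surface, if the arm or the gripper's body presses on something with over 40 N, if the wrist force passes 120 N, or if a joint passes its speed limit or range.

### The arm

A 6-joint arm with a two-finger parallel gripper is mounted at the origin on the work surface. World frame = base frame: x ahead of the robot, y to its left, z up, the work surface at z = 0. Lengths are in m, angles in degrees, forces in N, time in s.
With the tool pointing down it reaches from about 0.325 to 1 m from the base axis. Payload 5.1 kg.
Tool frame: the origin (TCP) lies midway between the tips of the shut fingers; the grasp point (between the pads) lies 19 mm behind it (grasp_offset is the distance from the TCP to the grasp point, in m); z points along the fingers, y is the line along which they close (so a half turn about z gives the same grasp; the last joint's range is limited). The gripper opens to 85 mm and grips with 20 to 120 N. Pads are 22 mm wide; open, the fingers measure 114 mm over their backs; the gripper's body (76 mm by 85 mm) begins 54 mm behind the grasp point. The pads swing forward as they close: fully open they stand 13 mm farther back than shut.
Start: joints at [-70.451, 7.093, 94.555, -0, 78.352, -4.733], TCP at [0.267, -0.592, 0.231] pointing down, gripper open.
Joint ranges: [-149.61, 149.61], [-58.7, 133.49], [1.44, 155.28], [-77.14, 257.14], [18.33, 153.61], [-166.67, 166.67]. Speed limits (degrees/s): [147.25, 147.25, 180, 180, 180, 180].

### API

Orientations are given as a 3x3 rotation matrix whose columns are the frame's x, y, z axes.
In Python, from station import * gives the robot as it stands.
- The arm moves only by the tool move_arm, never from a script. Its arguments are lists of equal length, an entry for each row: "offset": the shift along the tool's x, y, z in m, a list of three; "yaw": the turn about the tool's z in degrees; "fingers": the finger opening in m, from 0 to 0.0854. In form: {"offset": [[x, y, z], ...], "yaw": [yaw, ...], "fingers": [fingers, ...]}. A call has 1 to 8 rows; each row is the pose to reach, as a shift and turn from the pose commanded when the call began, along the tool's axes at that moment; what a row does not reach only later rows make up. A row lasts 1/12 s, in which the tool goes at most 41.7 mm and 7.16 degrees, less where a joint would pass 70% of its speed; a pose out of reach is approached as far as the arm can. A call with a gripper value outside its range is refused whole. The fingers move at their own pace and stop on an object; the grip force is fixed at half the most. Time passes only in rows, so rows that repeat a pose let the fingers close. It gives the time, the measured TCP pose, the force, the opening and the grip force at its end, in the units of the state.
- observe(): the state, without advancing time (a new reading comes with each control period).
- get_image(name): name is "scene" or "top" or "wrist"; returns a dict with "image" (384x512x3 uint8, red, green, blue), "fx", "fy", "cx", "cy" (pixels), "R" (3x3) and "t" (3): a world point X has camera coordinates R X + t. Camera axes: x right, y down, z forward; pixel columns grow to the right and rows downward; lengths in m; the calibration is good to about 2 mm. A picture is of the moment at which its call begins. There is no depth.
- job_done(): hands the job in; it is judged then, once.
The state is a dict: "time_s": time; "joints": joint angles; "joint_velocities": joint speeds; "joint_torque": joint torques, N m; "position": TCP position; "tool_rot": TCP orientation; "contact_force": force on the tool from outside, world axes, zero at the start; "torque": the same for the moment, N m; "opening": finger opening in m; "gripper_force": force on a finger pad.
Only numpy, scipy, OpenCV 4.12 (cv2) and the standard library are available. Lean on these libraries where they do the work, as an engineer would, in place of code of your own. Each camera call takes 0.05 s, during which the arm holds its last target. There are 200 camera calls.

## Working session

There is one attempt and no reset: what is moved stays moved. The work goes in short steps, Python scripts to look and compute and a tool call to move; the robot and the scene stay as the last step left them, time stands still between calls to the robot, and variables do not carry over. Pictures are saved under pics/ and viewed, at most 14 in all, crops included, and the job is handed in when it is done.

Besides the shell and the picture viewer there is one more tool, called by a JSON object that holds its "name" and its "arguments". move_arm: Moves the arm, as the interface text tells. Its arguments: {"type":"object","properties":{"offset":{"type":"array","items":{"type":"array","items":{"type":"number"}}},"yaw":{"type":"array","items":{"type":"number"}},"fingers":{"type":"array","items":{"type":"number"}}},"required":["offset","yaw","fingers"]}

```bash
mkdir -p pics; ls; python3 - <<'E'
from station import *
import cv2,numpy as np
s=observe();print(s)
for n in("top","scene"):
    d=get_image(n);cv2.imwrite(f"pics/{n}0.png",d["image"][:,:,::-1]);np.savez(f"{n}0.npz",**d)
    print(n,d["fx"],d["fy"],d["cx"],d["cy"],np.round(d["R"],3).tolist(),np.round(d["t"],3), np.round(-np.array(d["R"]).T@np.array(d["t"]),3))
E
```

```text
pics
{'time_s': 0.0, 'joints': array([-7.04503831e+01,  7.13491258e+00,  9.46339272e+01,  1.66904475e-03,
        7.83514608e+01, -4.73341407e+00]), 'joint_velocities': array([ 0.06261901, -0.05396008, -0.05792058,  0.00241216,  0.0435821 ,
        0.07587836]), 'joint_torque': array([ 1.55412370e-03, -4.23606169e+01, -3.65451157e+01,  4.44576301e-05,
        7.04586797e-03, -1.92137105e-05]), 'position': array([ 0.26707749, -0.59192925,  0.23003861]), 'tool_rot': array([[ 9.11527612e-01,  4.11238319e-01, -6.75702193e-04],
       [ 4.11238825e-01, -9.11525467e-01,  1.98814682e-03],
       [ 2.01682399e-04, -2.09012570e-03, -9.99997795e-01]]), 'contact_force': array([-0.51734747, -0.18914093, -0.3468918 ]), 'torque': array([ 0.01280346,  0.03523843, -0.00493177]), 'gripper_force': 0.0, 'opening': 0.08505638383471255}
top 350.3534413119646 350.3534413119646 260.46112248471456 192.63646446466385 [[0.016, -1.0, -0.009], [-0.994, -0.015, -0.105], [0.105, 0.011, -0.994]] [0.    0.555 0.947] [ 0.452 -0.002  1.   ]
scene 363.5703676787005 363.5703676787005 260.9167003363779 191.2409561830883 [[-0.843, 0.538, -0.017], [0.349, 0.523, -0.777], [-0.409, -0.661, -0.629]] [ 0.476 -0.168  1.03 ] [0.882 0.513 0.525]
```

View pics/top0.png

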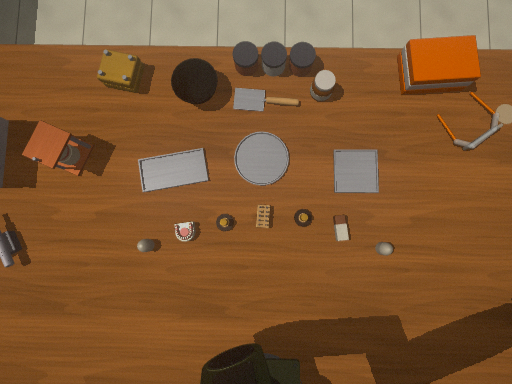

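View pics/scene0.png

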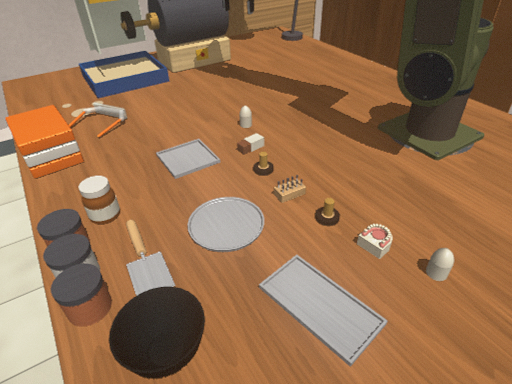

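The top view shows the cones at (147,245) and (385,248), the cast at (184,231) and the brushes at (225,222) and (303,217). The bur block is at (264,216) and the compound bar at (341,228). The long tray is at (173,170), the dish at (262,158) and the pan at (356,171). Image left is +y and image up is +x.

```bash
cat > h.py <<'E'
from station import *
import cv2,numpy as np
def ray(d,p,z):
    R=np.array(d["R"]);t=np.array(d["t"]);c=-R.T@t
    v=R.T@np.array([(p[0]-d["cx"])/d["fx"],(p[1]-d["cy"])/d["fy"],1.])
    return c+v*(z-c[2])/v[2]
def grab(n,name=None):
    d=get_image(n)
    if name: cv2.imwrite(f"pics/{name}.png",d["image"][:,:,::-1])
    return d
def blobs(m,amin=30):
    m=m.astype(np.uint8)*255
    return [c for c in cv2.findContours(m,cv2.RETR_EXTERNAL,cv2.CHAIN_APPROX_NONE)[0] if cv2.contourArea(c)>amin]
def project(d,X):
    q=np.array(d["R"])@X+np.array(d["t"]);return d["fx"]*q[0]/q[2]+d["cx"],d["fy"]*q[1]/q[2]+d["cy"]
E
python3 - <<'E'
from h import *
d=dict(np.load("top0.npz"));im=d["image"]
hsv=cv2.cvtColor(im,cv2.COLOR_RGB2HSV)
m=(hsv[...,1]<90)&(hsv[...,2]>80)
m[:120]=0;m[280:]=0;m[:,:100]=0;m[:,420:]=0
for c in blobs(m):
    P=np.array([ray(d,q,.010)[:2] for q in c[:,0]],np.float32)
    r=cv2.minAreaRect(P*1000);print(np.round(r[0]),np.round(r[1]),round(r[2],1), cv2.boundingRect(c))
for n,p,z in[("ca",(147,245),.03),("cb",(385,248),.03),("cast",(184,231),.03),("ba",(225,222),.04),("bb",(303,217),.04),("bur",(264,216),.02),("bar",(341,228),.02)]:
    print(n,np.round(ray(d,p,z),3))
E
```

```text
[ 407. -338.] [44. 33.] 88.9 (376, 242, 17, 13)
[404. 335.] [33. 37.] 1.0 (137, 239, 14, 13)
[ 450. -218.] [46. 36.] 6.6 (334, 224, 15, 17)
[444. 220.] [51. 56.] 8.8 (174, 222, 21, 19)
[ 625. -261.] [124. 126.] 0.9 (334, 149, 45, 44)
[619. 262.] [ 98. 191.] 11.2 (138, 148, 70, 44)
[656.   9.] [155. 155.] 0.8 (234, 132, 55, 54)
ca [0.405 0.318 0.03 ]
cb [ 0.408 -0.333  0.03 ]
cast [0.445 0.218 0.03 ]
ba [0.471 0.104 0.04 ]
bb [ 0.488 -0.109  0.04 ]
bur [ 0.49  -0.002  0.02 ]
bar [ 0.46  -0.216  0.02 ]
```

{"name": "move_arm", "arguments": {"offset": [[0.03,-0.024,0.005],[0.06,-0.048,0.01],[0.09,-0.072,0.015],[0.12,-0.096,0.02],[0.15,-0.12,0.025],[0.18,-0.145,0.03],[0.21,-0.17,0.03],[0.229,-0.184,0.03]], "yaw": [3,6,9,12,15,18,21,24.3], "fingers": [0.085,0.085,0.085,0.085,0.085,0.085,0.085,0.085]}}

```text
time_s: 0.77
position: [0.4007, -0.3271, 0.2002]
tool_rot: [[1.0, -0.001, -0.001], [-0.001, -1.0, 0.002], [-0.001, -0.002, -1.0]]
contact_force: [0.5, 0.6, -0.6]
opening: 0.0852
gripper_force: 0.0
```

```bash
python3 - <<'E'
from h import *
d=grab("wrist","w1");s=observe();print(s["time_s"],s["position"],s["tool_rot"].round(3).tolist())
print(np.round(-d["R"].T@d["t"],3),d["R"].round(3).tolist(),d["fx"],d["cx"],d["cy"])
for z in (.036,0): print(project(d,np.array([.405,-.335,z])))
E
```

```text
0.8167 [ 0.40217966 -0.32516518  0.20043378] [[1.0, -0.001, 0.0], [-0.001, -1.0, 0.004], [0.0, -0.004, -1.0]]
[ 0.471 -0.326  0.343] [[-0.0, -1.0, -0.002], [-0.959, -0.0, 0.284], [-0.284, 0.002, -0.959]] 294.08616032949703 255.34899309694708 191.9657452878585
(np.float64(263.9079938023188), np.float64(169.9105766544102))
(np.float64(263.11218013093526), np.float64(163.470599578387))
```

View pics/w1.png

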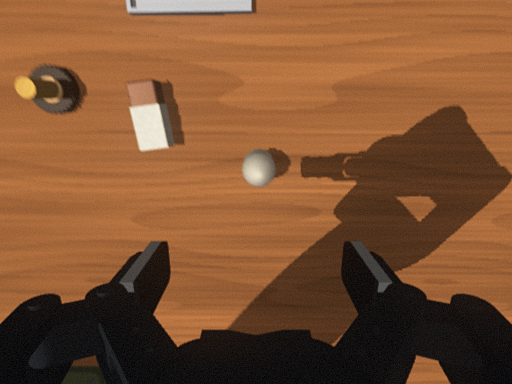

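The wrist view shows cone_b at about (259,168), with the bar at (150,115) and a brush at (50,90).

```bash
cat >> h.py <<'E'
def cone(d,guess,z=.022):
    h=cv2.cvtColor(d["image"],cv2.COLOR_RGB2HSV)
    m=cv2.morphologyEx(((h[...,1]<90)&(h[...,2]>70)).astype(np.uint8),cv2.MORPH_OPEN,np.ones((5,5)))
    g=np.array(project(d,np.array([*guess,z])))
    c=min(blobs(m,200),key=lambda c:np.linalg.norm(c[:,0].mean(0)-g))
    (p,r)=cv2.minEnclosingCircle(c);X=ray(d,p,z)
    print("cone px",np.round(p),"diam mm",2000*r/d["fx"]*(-d["R"].T@d["t"]-X)[2].round(3),X.round(4));return X
def off(target):
    s=observe();print("t",s["time_s"],"pos",s["position"].round(4),"offset",(s["tool_rot"].T@(np.array(target)-s["position"])).round(4))
E
python3 - <<'E'
from h import *
d=grab("wrist");X=cone(d,(.405,-.333));off([X[0],X[1],.2])
t=dict(np.load("top0.npz"));cone(t,(.405,-.333));cone(t,(.405,.333))
E
```

```text
cone px [262. 170.] diam mm 40.17040188712689 [ 0.4041 -0.3305  0.022 ]
t 0.8667 pos [ 0.4013 -0.3275  0.2007] offset [0.0027 0.0031 0.0007]
cone px [356. 171.] diam mm 169.79885025844126 [ 0.6207 -0.2593  0.022 ]
cone px [172. 170.] diam mm 205.16861431672908 [0.6146 0.2591 0.022 ]
```

{"name": "move_arm", "arguments": {"offset": [[0.004,0,0.04],[0.004,0,0.08],[0.004,0,0.12],[0.004,0,0.15],[0.004,0,0.175],[0.004,0,0.19],[0.004,0,0.197],[0.004,0,0.197]], "yaw": [0,0,0,0,0,0,0,0], "fingers": [0.085,0.085,0.085,0.085,0.085,0.085,0.085,0.085]}}

```text
time_s: 1.53
position: [0.4028, -0.33, 0.0022]
tool_rot: [[1.0, -0.001, -0.003], [-0.001, -1.0, 0.003], [-0.003, -0.003, -1.0]]
contact_force: [-0.1, -0.7, 0.4]
opening: 0.0851
gripper_force: 0.0
```

{"name": "move_arm", "arguments": {"offset": [[0,0,0],[0,0,0],[0,0,0],[0,0,0],[0,0,0],[0,0,0],[0,0,0],[0,0,0]], "yaw": [0,0,0,0,0,0,0,0], "fingers": [0.07,0.06,0.05,0.04,0.03,0.03,0.03,0.03]}}

```text
time_s: 2.2
position: [0.4053, -0.3315, 0.0059]
tool_rot: [[1.0, -0.0, 0.002], [-0.0, -1.0, -0.002], [0.002, 0.002, -1.0]]
contact_force: [-0.7, -0.3, 6.6]
opening: 0.0347
gripper_force: 59.8
```

{"name": "move_arm", "arguments": {"offset": [[0,0,-0.01],[0,0,-0.035],[0,0,-0.07],[0.005,-0.012,-0.095],[0.016,-0.04,-0.1],[0.03,-0.074,-0.1],[0.044,-0.108,-0.1],[0.058,-0.142,-0.1]], "yaw": [0,0,0,0,0,0,0,0], "fingers": [0.03,0.03,0.03,0.03,0.03,0.03,0.03,0.03]}}

```text
time_s: 2.87
position: [0.4626, -0.1873, 0.1052]
tool_rot: [[1.0, -0.001, 0.001], [-0.001, -1.0, -0.0], [0.001, 0.0, -1.0]]
contact_force: [0.4, 0.1, -0.5]
opening: 0.0345
gripper_force: 59.7
```

{"name": "move_arm", "arguments": {"offset": [[0.014,-0.034,0],[0.028,-0.068,0],[0.042,-0.102,0],[0.056,-0.136,0],[0.07,-0.17,0],[0.084,-0.204,0],[0.098,-0.238,0],[0.112,-0.272,0]], "yaw": [0,0,0,0,0,0,0,0], "fingers": [0.03,0.03,0.03,0.03,0.03,0.03,0.03,0.03]}}

```text
time_s: 3.53
position: [0.5745, 0.0853, 0.1047]
tool_rot: [[1.0, 0.0, -0.0], [0.0, -1.0, -0.0], [-0.0, 0.0, -1.0]]
contact_force: [0.3, -0.1, -0.2]
opening: 0.0345
gripper_force: 59.7
```

{"name": "move_arm", "arguments": {"offset": [[0.014,-0.034,0],[0.028,-0.068,0],[0.04,-0.098,0],[0.049,-0.122,0],[0.054,-0.134,0],[0.054,-0.134,0],[0.054,-0.134,0]], "yaw": [0,0,0,0,0,0,0], "fingers": [0.03,0.03,0.03,0.03,0.03,0.03,0.03]}}

```text
time_s: 4.12
position: [0.6281, 0.2171, 0.1041]
tool_rot: [[1.0, 0.001, -0.001], [0.001, -1.0, -0.001], [-0.001, 0.001, -1.0]]
contact_force: [-0.1, 0.7, -0.1]
opening: 0.0346
gripper_force: 59.8
```

```bash
python3 - <<'E'
from h import *
d=grab("wrist","w2");off([.628,.218,.104])
E
```

```text
t 4.1667 pos [0.628  0.2163 0.1041] offset [ 0.     -0.0017  0.0001]
```

View pics/w2.png

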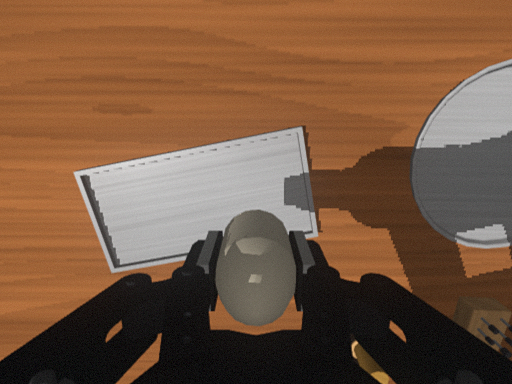

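The cone is held squarely at (256,265), over the right half of the tray.

{"name": "move_arm", "arguments": {"offset": [[0,0,0.03],[0,0,0.06],[0,0,0.08],[0,0,0.089],[0,0,0.092],[0,0,0.094],[0,0,0.0955],[0,0,0.0955]], "yaw": [0,0,0,0,0,0,0,0], "fingers": [0.03,0.03,0.03,0.03,0.03,0.03,0.03,0.03]}}

```text
time_s: 4.83
position: [0.6296, 0.2173, 0.0104]
tool_rot: [[1.0, -0.001, 0.003], [-0.001, -1.0, 0.001], [0.003, -0.001, -1.0]]
contact_force: [-0.3, 0.2, -0.7]
opening: 0.0349
gripper_force: 59.8
```

```bash
python3 - <<'E'
from h import *
for i in range(3):
    d=grab("wrist");s=observe();print(s["position"].round(4),s["contact_force"].round(1))
E
```

```text
[0.6296 0.2175 0.0105] [ 0.6  0.2 -0.2]
[0.6295 0.2175 0.0104] [-0.2 -0.4  0. ]
[0.6294 0.2175 0.0102] [0.6 0.8 0.1]
```

{"name": "move_arm", "arguments": {"offset": [[0,0,0.001],[0,0,0.001],[0,0,0.001]], "yaw": [0,0,0], "fingers": [0.03,0.03,0.03]}}

```text
time_s: 5.23
position: [0.6294, 0.2176, 0.0099]
tool_rot: [[1.0, 0.0, 0.002], [0.0, -1.0, 0.0], [0.002, -0.0, -1.0]]
contact_force: [-2.2, -0.8, 5.8]
opening: 0.0345
gripper_force: 60.4
```

{"name": "move_arm", "arguments": {"offset": [[0,0,0.001],[0,0,0.001],[0,0,0.001]], "yaw": [0,0,0], "fingers": [0.03,0.03,0.03]}}

```text
time_s: 5.48
position: [0.6294, 0.2176, 0.0099]
tool_rot: [[1.0, 0.0, 0.001], [0.0, -1.0, -0.0], [0.001, 0.0, -1.0]]
contact_force: [-6.2, -1.7, 11.0]
opening: 0.0344
gripper_force: 60.8
```

{"name": "move_arm", "arguments": {"offset": [[0,0,-0.001],[0,0,-0.001],[0,0,-0.001],[0,0,-0.001],[0,0,-0.02],[0,0,-0.05],[0,0,-0.085],[0,0,-0.12]], "yaw": [0,0,0,0,0,0,0,0], "fingers": [0.04,0.048,0.056,0.056,0.056,0.056,0.056,0.056]}}

```text
time_s: 6.15
position: [0.6276, 0.2171, 0.1267]
tool_rot: [[1.0, -0.0, -0.003], [-0.0, -1.0, -0.001], [-0.003, 0.001, -1.0]]
contact_force: [0.4, 0.7, 0.7]
opening: 0.056
gripper_force: 0.0
```

```bash
python3 - <<'E'
from h import *
d=grab("wrist","w3");off([.402,.322,.2])
E
```

```text
t 6.2 pos [0.6325 0.2185 0.1368] offset [-0.2298 -0.1037 -0.0655]
```

View pics/w3.png

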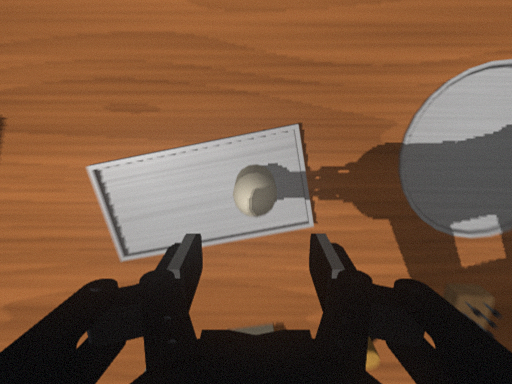

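cone_b stands upright in the tray at (256,190). Next is cone_a.

{"name": "move_arm", "arguments": {"offset": [[-0.02,-0.009,-0.025],[-0.055,-0.025,-0.05],[-0.09,-0.041,-0.0735],[-0.125,-0.057,-0.0735],[-0.16,-0.073,-0.0735],[-0.195,-0.09,-0.0735],[-0.226,-0.104,-0.0735],[-0.226,-0.104,-0.0735]], "yaw": [0,0,0,0,0,0,0,0], "fingers": [0.085,0.085,0.085,0.085,0.085,0.085,0.085,0.085]}}

```text
time_s: 6.87
position: [0.398, 0.3231, 0.1998]
tool_rot: [[1.0, 0.004, -0.002], [0.004, -1.0, 0.001], [-0.002, -0.001, -1.0]]
contact_force: [0.1, -0.4, -0.8]
opening: 0.0853
gripper_force: 0.0
```

```bash
python3 - <<'E'
from h import *
d=grab("wrist","w4");X=cone(d,(.405,.322));off([X[0],X[1],.004])
E
```

```text
cone px [252. 168.] diam mm 40.5062368534181 [0.4013 0.3275 0.022 ]
t 6.9167 pos [0.4002 0.3224 0.2   ] offset [ 0.0011 -0.0051  0.196 ]
```

{"name": "move_arm", "arguments": {"offset": [[0,-0.005,0.04],[0,-0.005,0.08],[0,-0.005,0.12],[0,-0.005,0.15],[0,-0.005,0.175],[0,-0.005,0.19],[0,-0.005,0.195],[0,-0.005,0.195]], "yaw": [0,0,0,0,0,0,0,0], "fingers": [0.085,0.085,0.085,0.085,0.085,0.085,0.085,0.085]}}

```text
time_s: 7.58
position: [0.4022, 0.3253, 0.0035]
tool_rot: [[1.0, -0.001, -0.003], [-0.001, -1.0, -0.002], [-0.003, 0.002, -1.0]]
contact_force: [0.1, -0.2, -0.4]
opening: 0.085
gripper_force: 0.0
```

{"name": "move_arm", "arguments": {"offset": [[0,0,0],[0,0,0],[0,0,0],[0,0,0],[0,0,0],[0,0,0],[0,0,0],[0,0,0]], "yaw": [0,0,0,0,0,0,0,0], "fingers": [0.07,0.06,0.05,0.04,0.03,0.03,0.03,0.03]}}

```text
time_s: 8.25
position: [0.4036, 0.3271, 0.0069]
tool_rot: [[1.0, -0.0, 0.002], [-0.0, -1.0, 0.001], [0.002, -0.001, -1.0]]
contact_force: [-0.4, -1.4, 6.5]
opening: 0.0347
gripper_force: 59.8
```

{"name": "move_arm", "arguments": {"offset": [[0,0,-0.01],[0,0,-0.035],[0,0,-0.07],[0.012,0.001,-0.095],[0.04,0.004,-0.1],[0.074,0.007,-0.1],[0.108,0.011,-0.1],[0.142,0.015,-0.1]], "yaw": [0,0,0,0,0,0,0,0], "fingers": [0.03,0.03,0.03,0.03,0.03,0.03,0.03,0.03]}}

```text
time_s: 8.92
position: [0.5457, 0.3112, 0.1061]
tool_rot: [[1.0, 0.0, 0.0], [0.0, -1.0, 0.0], [0.0, -0.0, -1.0]]
contact_force: [-1.0, 0.3, -1.6]
opening: 0.0344
gripper_force: 59.8
```

{"name": "move_arm", "arguments": {"offset": [[0.03,0.003,0],[0.052,0.005,0],[0.066,0.006,0],[0.066,0.006,0],[0.066,0.006,0.03],[0.066,0.006,0.06],[0.066,0.006,0.08],[0.066,0.006,0.09]], "yaw": [0,0,0,0,0,0,0,0], "fingers": [0.03,0.03,0.03,0.03,0.03,0.03,0.03,0.03]}}

```text
time_s: 9.58
position: [0.6069, 0.3044, 0.0114]
tool_rot: [[1.0, 0.0, -0.007], [0.0, -1.0, -0.003], [-0.007, 0.003, -1.0]]
contact_force: [-0.8, -0.2, -1.0]
opening: 0.0345
gripper_force: 59.7
```

{"name": "move_arm", "arguments": {"offset": [[0,0,0.002],[0,0,0.004],[0,0,0.006],[0,0,0.0065],[0,0,0.0065]], "yaw": [0,0,0,0,0], "fingers": [0.03,0.03,0.03,0.03,0.03]}}

```text
time_s: 10.0
position: [0.6112, 0.3059, 0.0107]
tool_rot: [[1.0, -0.0, 0.002], [-0.0, -1.0, 0.001], [0.002, -0.001, -1.0]]
contact_force: [-2.5, 0.6, 4.7]
opening: 0.0348
gripper_force: 61.5
```

{"name": "move_arm", "arguments": {"offset": [[0,0,0.0005],[0,0,0],[0,0,0],[0,0,0],[0,0,-0.02],[0,0,-0.05],[0,0,-0.085],[0,0,-0.12]], "yaw": [0,0,0,0,0,0,0,0], "fingers": [0.04,0.048,0.056,0.056,0.056,0.056,0.056,0.056]}}

```text
time_s: 10.67
position: [0.6098, 0.3049, 0.1289]
tool_rot: [[1.0, -0.0, -0.002], [-0.0, -1.0, -0.001], [-0.002, 0.001, -1.0]]
contact_force: [0.6, 0.7, 0.3]
opening: 0.056
gripper_force: 0.0
```

{"name": "move_arm", "arguments": {"offset": [[-0.01,0.01,-0.03],[-0.025,0.035,-0.06],[-0.045,0.065,-0.0715],[-0.065,0.095,-0.0715],[-0.085,0.125,-0.0715],[-0.105,0.155,-0.0715],[-0.125,0.184,-0.0715],[-0.139,0.202,-0.0715]], "yaw": [0,0,0,0,0,0,0,0], "fingers": [0.085,0.085,0.085,0.085,0.085,0.085,0.085,0.085]}}

```text
time_s: 11.33
position: [0.4698, 0.1014, 0.2]
tool_rot: [[1.0, -0.001, -0.0], [-0.001, -1.0, -0.001], [-0.0, 0.001, -1.0]]
contact_force: [-0.5, 0.2, 0.0]
opening: 0.0851
gripper_force: 0.0
```

```bash
python3 - <<'E'
from h import *
d=grab("wrist","w5");s=grab("scene","s5");np.savez("w5.npz",**d)
off([.471,.104,.2])
cv2.imwrite("pics/c5.png",np.hstack([d["image"],s["image"]])[:,:,::-1][:, :, :].copy()) 
cv2.imwrite("pics/c5.png",cv2.resize(cv2.imread("pics/c5.png"),(800,300),interpolation=cv2.INTER_AREA))
E
```

```text
t 11.4333 pos [0.4698 0.1014 0.2   ] offset [ 0.0011 -0.0026  0.    ]
```

View pics/c5.png

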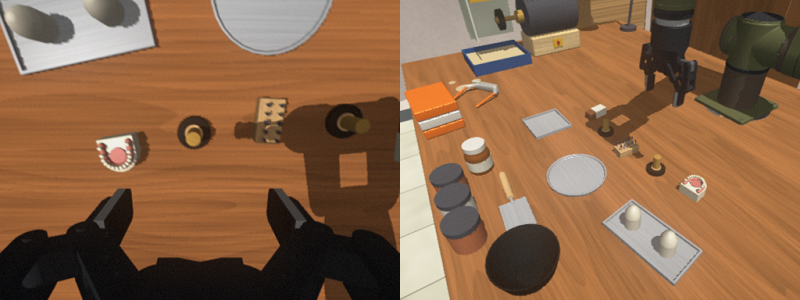

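Both cones stand upright. The wrist view shows brush_a at about (248,170) in full-size pixels, the cast at (152,195) and the bur block at (345,153).

```bash
cat >> h.py <<'E'
def brush(d,guess):
    h=cv2.cvtColor(d["image"],cv2.COLOR_RGB2HSV)
    g=np.array(project(d,np.array([*guess,.02])))
    yy,xx=np.mgrid[:384,:512];near=(np.hypot(xx-g[0],yy-g[1])<48)
    m=((h[...,2]<75)&near)|((h[...,0]>16)&(h[...,0]<32)&(h[...,1]>110)&near)
    c=max(blobs(m.astype(np.uint8),100),key=cv2.contourArea)
    p,r=cv2.minEnclosingCircle(c);print("disc",np.round(p),round(r,1),ray(d,p,.008).round(4))
    b=(h[...,0]>16)&(h[...,0]<32)&(h[...,1]>110)&(h[...,2]>120)&near
    c=max(blobs(b,20),key=cv2.contourArea);x,y,w,hh=cv2.boundingRect(c)
    print("brass box",x,y,w,hh,"centre z.03",ray(d,(x+w/2,y+hh/2),.035).round(4))
E
python3 - <<'E'
from h import *
d=dict(np.load("w5.npz"));brush(d,(.471,.104));brush(d,(.488,-.109))
x=d["image"][90:260,80:460];cv2.imwrite("pics/c6.png",cv2.resize(x[:,:,::-1],None,fx=2,fy=2))
E
```

```text
disc [249. 169.] 21.5 [0.4688 0.1095 0.008 ]
brass box 237 169 20 19 centre z.03 [0.4645 0.1111 0.035 ]
disc [448. 155.] 46.0 [ 0.485 -0.119  0.008]Traceback (most recent call last):
  File "<stdin>", line 2, in <module>
  File "h.py", line 33, in brush
    c=max(blobs(b,20),key=cv2.contourArea);x,y,w,hh=cv2.boundingRect(c)
ValueError: max() iterable argument is empty
```

{"name": "move_arm", "arguments": {"offset": [[-0.003,-0.006,0.035],[-0.003,-0.006,0.07],[-0.003,-0.006,0.105],[-0.003,-0.006,0.135],[-0.003,-0.006,0.16],[-0.003,-0.006,0.175],[-0.003,-0.006,0.18],[-0.003,-0.006,0.18]], "yaw": [0,0,0,0,0,0,0,0], "fingers": [0.07,0.07,0.07,0.07,0.07,0.07,0.07,0.07]}}

```text
time_s: 12.1
position: [0.4676, 0.1096, 0.0188]
tool_rot: [[1.0, 0.0, -0.003], [0.0, -1.0, -0.0], [-0.003, 0.0, -1.0]]
contact_force: [0.7, 0.7, 0.4]
opening: 0.0701
gripper_force: 0.0
```

{"name": "move_arm", "arguments": {"offset": [[0,0,0],[0,0,0],[0,0,0],[0,0,0],[0,0,0],[0,0,0],[0,0,0],[0,0,0]], "yaw": [0,0,0,0,0,0,0,0], "fingers": [0.055,0.045,0.035,0.025,0.015,0.015,0.015,0.015]}}

```text
time_s: 12.77
position: [0.4696, 0.1095, 0.0217]
tool_rot: [[1.0, -0.0, 0.002], [-0.0, -1.0, 0.0], [0.002, -0.0, -1.0]]
contact_force: [0.1, 0.2, 6.4]
opening: 0.0179
gripper_force: 58.5
```

{"name": "move_arm", "arguments": {"offset": [[0,0,-0.01],[0,0,-0.035],[0.005,0.002,-0.06],[0.025,0.009,-0.07],[0.055,0.019,-0.07],[0.087,0.03,-0.07],[0.119,0.041,-0.07],[0.15,0.052,-0.07]], "yaw": [0,0,0,0,0,0,0,0], "fingers": [0.015,0.015,0.015,0.015,0.015,0.015,0.015,0.015]}}

```text
time_s: 13.43
position: [0.6196, 0.0567, 0.0907]
tool_rot: [[1.0, -0.0, -0.0], [-0.0, -1.0, 0.0], [-0.0, -0.0, -1.0]]
contact_force: [-0.5, 0.4, -0.3]
opening: 0.0184
gripper_force: 58.6
```

{"name": "move_arm", "arguments": {"offset": [[0.023,0.008,0],[0.034,0.012,0],[0.038,0.013,0],[0.038,0.013,0],[0.038,0.013,0]], "yaw": [0,0,0,0,0], "fingers": [0.015,0.015,0.015,0.015,0.015]}}

```text
time_s: 13.85
position: [0.6555, 0.0445, 0.09]
tool_rot: [[1.0, -0.0, -0.001], [-0.0, -1.0, 0.0], [-0.001, -0.0, -1.0]]
contact_force: [-0.1, 0.6, -1.4]
opening: 0.0183
gripper_force: 58.6
```

```bash
python3 - <<'E'
from h import *
d=grab("wrist","w7");off([.656,.045,.09])
E
```

```text
t 13.9 pos [0.6553 0.0447 0.09  ] offset [ 0.0007 -0.0003  0.    ]
```

View pics/w7.png

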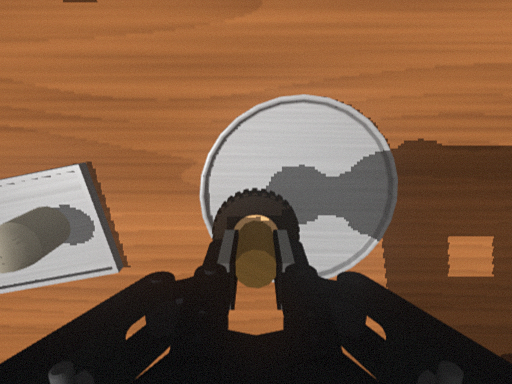

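The brush is held level at (257,235), over the left half of the dish.

{"name": "move_arm", "arguments": {"offset": [[0,0,0.03],[0,0,0.05],[0,0,0.06],[0,0,0.063],[0,0,0.065],[0,0,0.066],[0,0,0.0665],[0,0,0.0665]], "yaw": [0,0,0,0,0,0,0,0], "fingers": [0.015,0.015,0.015,0.015,0.015,0.015,0.015,0.015]}}

```text
time_s: 14.57
position: [0.6571, 0.0446, 0.0258]
tool_rot: [[1.0, -0.0, 0.002], [-0.0, -1.0, 0.0], [0.002, -0.0, -1.0]]
contact_force: [-2.3, 1.0, 5.5]
opening: 0.0179
gripper_force: 59.0
```

{"name": "move_arm", "arguments": {"offset": [[0,0,0.0005],[0,0,0.0005],[0,0,0.0005]], "yaw": [0,0,0], "fingers": [0.015,0.015,0.015]}}

```text
time_s: 14.82
position: [0.6572, 0.0446, 0.0257]
tool_rot: [[1.0, -0.0, 0.002], [-0.0, -1.0, 0.0], [0.002, -0.0, -1.0]]
contact_force: [-5.0, 0.3, 8.7]
opening: 0.0183
gripper_force: 59.2
```

{"name": "move_arm", "arguments": {"offset": [[0,0,0],[0,0,0],[0,0,0],[0,0,-0.015],[0,0,-0.04],[0,0,-0.075],[-0.01,0.009,-0.105],[-0.03,0.028,-0.13]], "yaw": [0,0,0,0,0,0,0,0], "fingers": [0.025,0.033,0.042,0.042,0.042,0.042,0.042,0.042]}}

```text
time_s: 15.48
position: [0.6284, 0.0173, 0.1575]
tool_rot: [[1.0, 0.002, 0.005], [0.002, -1.0, 0.0], [0.005, -0.0, -1.0]]
contact_force: [0.0, -0.4, 0.4]
opening: 0.0421
gripper_force: 0.0
```

{"name": "move_arm", "arguments": {"offset": [[-0.023,0.02,-0.02],[-0.047,0.042,-0.04],[-0.071,0.064,-0.047],[-0.095,0.086,-0.047],[-0.119,0.109,-0.047],[-0.135,0.124,-0.047],[-0.141,0.13,-0.047],[-0.141,0.13,-0.047]], "yaw": [0,0,0,0,0,0,0,0], "fingers": [0.07,0.07,0.07,0.07,0.07,0.07,0.07,0.07]}}

```text
time_s: 16.15
position: [0.4847, -0.1146, 0.2013]
tool_rot: [[1.0, -0.003, 0.001], [-0.003, -1.0, -0.001], [0.001, 0.001, -1.0]]
contact_force: [-0.5, -0.1, -0.4]
opening: 0.0701
gripper_force: 0.0
```

```bash
python3 - <<'E'
from h import *
d=grab("wrist","w8");off([.485,-.113,.2]);np.savez("w8.npz",**d)
brush(d,(.485,-.115))
E
```

```text
t 16.2 pos [ 0.4856 -0.1139  0.2012] offset [-0.0006 -0.0009  0.0012]
disc [251. 167.] 21.7 [ 0.487  -0.1089  0.008 ]
brass box 240 160 20 25 centre z.03 [ 0.4861 -0.1081  0.035 ]
```

View pics/w8.png

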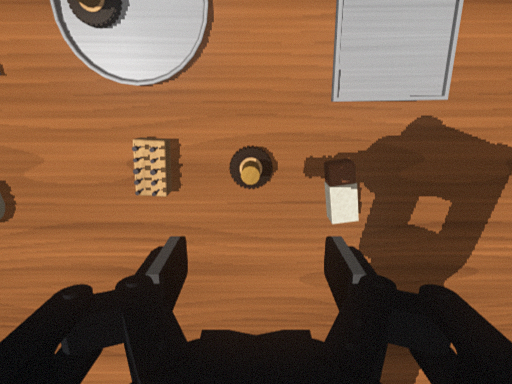

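The view shows brush_b at (251,167), clear of the block at (150,167) and the bar at (342,190).

{"name": "move_arm", "arguments": {"offset": [[0.001,-0.0045,0.035],[0.001,-0.0045,0.07],[0.001,-0.0045,0.105],[0.001,-0.0045,0.135],[0.001,-0.0045,0.16],[0.001,-0.0045,0.175],[0.001,-0.0045,0.18],[0.001,-0.0045,0.18]], "yaw": [0,0,0,0,0,0,0,0], "fingers": [0.06,0.06,0.06,0.06,0.06,0.06,0.06,0.06]}}

```text
time_s: 16.87
position: [0.4861, -0.108, 0.0188]
tool_rot: [[1.0, 0.001, -0.003], [0.001, -1.0, 0.001], [-0.003, -0.001, -1.0]]
contact_force: [-0.8, -0.1, 0.2]
opening: 0.06
gripper_force: 0.0
```

{"name": "move_arm", "arguments": {"offset": [[0,0,0],[0,0,0],[0,0,0],[0,0,0],[0,0,0],[0,0,0],[0,0,0]], "yaw": [0,0,0,0,0,0,0], "fingers": [0.045,0.035,0.025,0.015,0.015,0.015,0.015]}}

```text
time_s: 17.45
position: [0.4879, -0.1095, 0.0221]
tool_rot: [[1.0, -0.001, 0.003], [-0.001, -1.0, -0.001], [0.003, 0.001, -1.0]]
contact_force: [-0.1, 1.4, 6.0]
opening: 0.0183
gripper_force: 58.7
```

{"name": "move_arm", "arguments": {"offset": [[0,0,-0.01],[0,0,-0.035],[0.005,-0.002,-0.06],[0.025,-0.012,-0.07],[0.055,-0.026,-0.07],[0.087,-0.042,-0.07],[0.119,-0.057,-0.07],[0.145,-0.07,-0.07]], "yaw": [0,0,0,0,0,0,0,0], "fingers": [0.015,0.015,0.015,0.015,0.015,0.015,0.015,0.015]}}

```text
time_s: 18.12
position: [0.6331, -0.0383, 0.0909]
tool_rot: [[1.0, -0.0, 0.001], [-0.0, -1.0, -0.0], [0.001, 0.0, -1.0]]
contact_force: [-0.4, -0.5, 0.5]
opening: 0.0181
gripper_force: 58.6
```

{"name": "move_arm", "arguments": {"offset": [[0.018,-0.008,0],[0.025,-0.0115,0],[0.025,-0.0115,0],[0.025,-0.0115,0.02],[0.025,-0.0115,0.04],[0.025,-0.0115,0.055],[0.025,-0.0115,0.062],[0.025,-0.0115,0.062]], "yaw": [0,0,0,0,0,0,0,0], "fingers": [0.015,0.015,0.015,0.015,0.015,0.015,0.015,0.015]}}

```text
time_s: 18.78
position: [0.6548, -0.0282, 0.0275]
tool_rot: [[1.0, -0.001, -0.003], [-0.001, -1.0, 0.0], [-0.003, -0.0, -1.0]]
contact_force: [0.1, -0.7, -0.7]
opening: 0.018
gripper_force: 58.8
```

{"name": "move_arm", "arguments": {"offset": [[0,0,0.002],[0,0,0.003],[0,0,0.004],[0,0,0.0045],[0,0,0.0045]], "yaw": [0,0,0,0,0], "fingers": [0.015,0.015,0.015,0.015,0.015]}}

```text
time_s: 19.2
position: [0.6568, -0.0281, 0.0262]
tool_rot: [[1.0, -0.0, 0.001], [-0.0, -1.0, -0.0], [0.001, 0.0, -1.0]]
contact_force: [-5.5, 0.2, 8.2]
opening: 0.0182
gripper_force: 59.7
```

{"name": "move_arm", "arguments": {"offset": [[0,0,0],[0,0,0],[0,0,0],[0,0,-0.015],[0,0,-0.04],[0,0,-0.075],[-0.01,-0.012,-0.105],[-0.03,-0.035,-0.13]], "yaw": [0,0,0,0,0,0,0,0], "fingers": [0.025,0.033,0.042,0.042,0.042,0.042,0.042,0.042]}}

```text
time_s: 19.87
position: [0.6285, 0.0058, 0.158]
tool_rot: [[1.0, -0.003, 0.005], [-0.003, -1.0, -0.001], [0.005, 0.001, -1.0]]
contact_force: [-0.6, 0.1, 0.5]
opening: 0.0419
gripper_force: 0.0
```

{"name": "move_arm", "arguments": {"offset": [[-0.022,-0.026,-0.02],[-0.045,-0.052,-0.04],[-0.068,-0.079,-0.0465],[-0.091,-0.107,-0.0465],[-0.114,-0.134,-0.0465],[-0.137,-0.161,-0.0465],[-0.16,-0.188,-0.0465],[-0.181,-0.212,-0.0465]], "yaw": [0,0,0,0,0,0,0,0], "fingers": [0.085,0.085,0.085,0.085,0.085,0.085,0.085,0.085]}}

```text
time_s: 20.53
position: [0.4441, 0.2207, 0.2014]
tool_rot: [[1.0, -0.0, 0.001], [-0.0, -1.0, 0.001], [0.001, -0.001, -1.0]]
contact_force: [-0.1, 0.3, -0.1]
opening: 0.0852
gripper_force: 0.0
```

```bash
python3 - <<'E'
from h import *
d=grab("wrist","w9");off([.445,.22,.2]);np.savez("w9.npz",**d)
x=d["image"][100:250,150:350];cv2.imwrite("pics/c9.png",cv2.resize(x[:,:,::-1],None,fx=4,fy=4))
E
```

```text
t 20.5833 pos [0.4411 0.2238 0.2013] offset [0.0039 0.0038 0.0012]
```

View pics/c9.png

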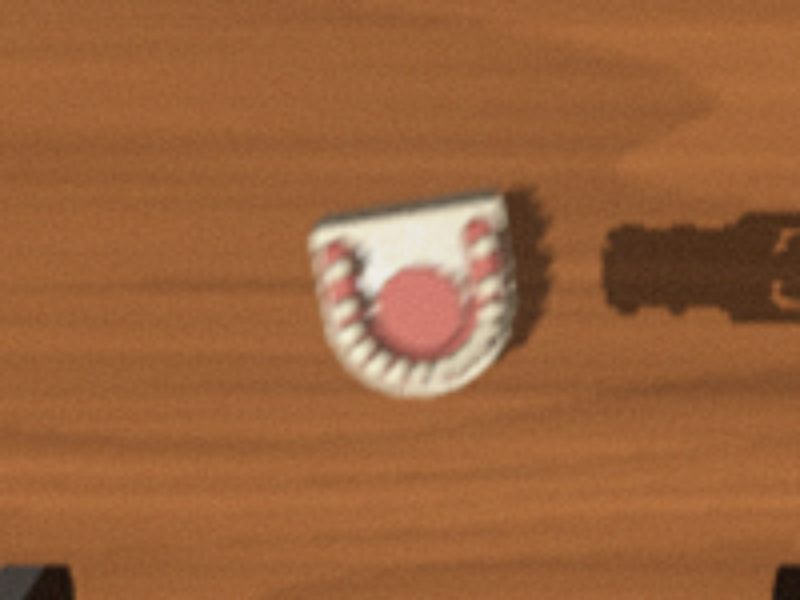

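The cast's flat back edge has its top corners at (228,157.5) and (275.5,149). Its round front is at (254,199), facing -x.

```bash
python3 - <<'E'
from h import *
d=dict(np.load("w9.npz"))
a=ray(d,(228,157.5),.026);b=ray(d,(275.5,149),.026);f=ray(d,(254.5,199),.020)
print(a,b,np.linalg.norm(a-b)); e=(a-b)[:2];e/=np.linalg.norm(e)
x=np.array([e[1],-e[0]]); x=x if x[0]<0 else -x
print("x axis",x,"deg",np.degrees(np.arctan2(x[1],x[0])),"origin",(a+b)[:2]/2+.022*x,"len",(f-a)[:2]@x)
off([.445,.22,.2])
E
```

```text
[0.46008641 0.2515252  0.026     ] [0.46940659 0.19982696 0.026     ] 0.052531641087366555
x axis [-0.9841352  -0.17742016] deg -169.78047264050213 origin [0.44309553 0.22177284] len 0.05381649155030819
t 20.5833 pos [0.4411 0.2238 0.2013] offset [0.0039 0.0038 0.0012]
```

{"name": "move_arm", "arguments": {"offset": [[0.002,-0.0025,0.035],[0.002,-0.0025,0.07],[0.002,-0.0025,0.105],[0.002,-0.0025,0.14],[0.002,-0.0025,0.17],[0.002,-0.0025,0.19],[0.002,-0.0025,0.199],[0.002,-0.0025,0.2]], "yaw": [-3,-6,-9,-10.2,-10.2,-10.2,-10.2,-10.2], "fingers": [0.085,0.085,0.085,0.085,0.085,0.085,0.085,0.085]}}

```text
time_s: 21.25
position: [0.4462, 0.2213, -0.0012]
tool_rot: [[0.984, 0.177, -0.004], [0.177, -0.984, -0.001], [-0.004, 0.001, -1.0]]
contact_force: [-0.6, -0.5, 0.1]
opening: 0.0851
gripper_force: 0.0
```

{"name": "move_arm", "arguments": {"offset": [[0,0,0],[0,0,0],[0,0,0],[0,0,0],[0,0,0],[0,0,0],[0,0,0],[0,0,0]], "yaw": [0,0,0,0,0,0,0,0], "fingers": [0.075,0.068,0.062,0.057,0.052,0.047,0.045,0.045]}}

```text
time_s: 21.92
position: [0.4487, 0.2223, 0.0019]
tool_rot: [[0.984, 0.177, 0.002], [0.177, -0.984, 0.001], [0.002, -0.0, -1.0]]
contact_force: [-0.4, -0.7, 6.1]
opening: 0.0511
gripper_force: 63.4
```

{"name": "move_arm", "arguments": {"offset": [[0,0,-0.008],[0,0,-0.03],[0,0,-0.06],[0,0,-0.085],[0,0,-0.1],[0,0,-0.1]], "yaw": [0,0,2,5,8,10.2], "fingers": [0.045,0.045,0.045,0.045,0.045,0.045]}}

```text
time_s: 22.42
position: [0.45, 0.2229, 0.1052]
tool_rot: [[1.0, -0.003, 0.007], [-0.003, -1.0, 0.003], [0.007, -0.003, -1.0]]
contact_force: [0.8, -0.1, -1.0]
opening: 0.0509
gripper_force: 62.7
```

```bash
python3 - <<'E'
from h import *
off([.633,-.261,.1]);s=observe();print(s["tool_rot"].round(3).tolist(),s["opening"],s["gripper_force"])
E
```

```text
t 22.4167 pos [0.45   0.2229 0.1052] offset [0.1842 0.4834 0.0052]
[[1.0, -0.003, 0.007], [-0.003, -1.0, 0.003], [0.007, -0.003, -1.0]] 0.05085509771355133 62.74773716926575
```

{"name": "move_arm", "arguments": {"offset": [[0.003,0.008,0],[0.01,0.026,0],[0.02,0.052,0],[0.032,0.083,0],[0.044,0.114,0],[0.056,0.145,0],[0.068,0.177,0],[0.08,0.208,0]], "yaw": [0,0,0,0,0,0,0,0], "fingers": [0.045,0.045,0.045,0.045,0.045,0.045,0.045,0.045]}}

```text
time_s: 23.08
position: [0.5267, 0.0117, 0.0993]
tool_rot: [[1.0, 0.001, -0.002], [0.001, -1.0, -0.0], [-0.002, -0.0, -1.0]]
contact_force: [1.2, -0.0, -1.9]
opening: 0.0508
gripper_force: 62.8
```

{"name": "move_arm", "arguments": {"offset": [[0.012,0.031,0],[0.024,0.062,0],[0.036,0.093,0],[0.048,0.124,0],[0.06,0.155,0],[0.072,0.186,0],[0.084,0.217,0],[0.094,0.244,0]], "yaw": [0,0,0,0,0,0,0,0], "fingers": [0.045,0.045,0.045,0.045,0.045,0.045,0.045,0.045]}}

```text
time_s: 23.75
position: [0.6206, -0.2326, 0.0989]
tool_rot: [[1.0, -0.0, -0.002], [-0.0, -1.0, 0.001], [-0.002, -0.001, -1.0]]
contact_force: [0.3, 0.6, -1.6]
opening: 0.0508
gripper_force: 62.8
```

{"name": "move_arm", "arguments": {"offset": [[0.008,0.022,0],[0.012,0.0315,0],[0.012,0.0315,0],[0.012,0.0315,0]], "yaw": [0,0,0,0], "fingers": [0.045,0.045,0.045,0.045]}}

```text
time_s: 24.08
position: [0.6324, -0.2613, 0.0992]
tool_rot: [[1.0, -0.001, -0.002], [-0.001, -1.0, 0.002], [-0.002, -0.002, -1.0]]
contact_force: [0.2, 0.7, -1.3]
opening: 0.0508
gripper_force: 62.8
```

```bash
python3 - <<'E'
from h import *
d=grab("wrist","w10");off([.633,-.261,.1])
E
```

```text
t 24.1333 pos [ 0.6325 -0.2606  0.0994] offset [ 0.0005  0.0004 -0.0006]
```

View pics/w10.png

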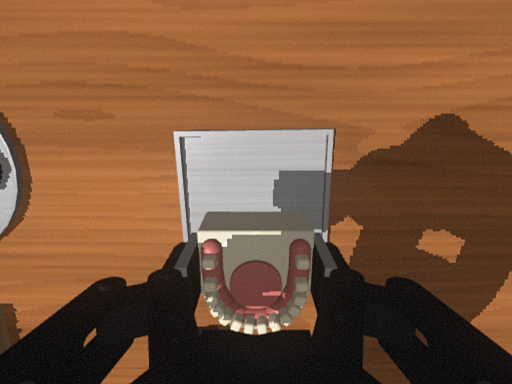

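The cast is held level and centred on the pan, at about (255,265).

{"name": "move_arm", "arguments": {"offset": [[0,0,0.03],[0,0,0.06],[0,0,0.08],[0,0,0.089],[0,0,0.092],[0,0,0.0935],[0,0,0.095],[0,0,0.095]], "yaw": [0,0,0,0,0,0,0,0], "fingers": [0.045,0.045,0.045,0.045,0.045,0.045,0.045,0.045]}}

```text
time_s: 24.8
position: [0.6343, -0.2619, 0.0069]
tool_rot: [[1.0, 0.0, 0.002], [0.0, -1.0, -0.001], [0.002, 0.001, -1.0]]
contact_force: [0.6, 0.0, -1.8]
opening: 0.0511
gripper_force: 62.8
```

{"name": "move_arm", "arguments": {"offset": [[0,0,0.001],[0,0,0.001],[0,0,0.001]], "yaw": [0,0,0], "fingers": [0.045,0.045,0.045]}}

```text
time_s: 25.05
position: [0.6344, -0.2622, 0.0059]
tool_rot: [[1.0, -0.0, 0.002], [-0.0, -1.0, -0.001], [0.002, 0.001, -1.0]]
contact_force: [0.1, 1.3, 3.6]
opening: 0.0511
gripper_force: 63.2
```

Contact at 3.6 N. I'll press half a millimetre more, release and retreat.

{"name": "move_arm", "arguments": {"offset": [[0,0,0.0005],[0,0,0.0005],[0,0,0],[0,0,0],[0,0,0],[0,0,-0.02],[0,0,-0.05],[0,0,-0.09]], "yaw": [0,0,0,0,0,0,0,0], "fingers": [0.045,0.055,0.061,0.066,0.066,0.066,0.066,0.066]}}

```text
time_s: 25.72
position: [0.6306, -0.2604, 0.0908]
tool_rot: [[1.0, -0.0, -0.007], [-0.0, -1.0, 0.004], [-0.007, -0.004, -1.0]]
contact_force: [0.5, -0.5, 0.5]
opening: 0.0659
gripper_force: 0.0
```

{"name": "move_arm", "arguments": {"offset": [[-0.01,0,-0.03],[-0.04,0,-0.06],[-0.08,0,-0.09],[-0.12,0,-0.12],[-0.16,0,-0.13],[-0.2,0.02,-0.13],[-0.22,0.05,-0.13],[-0.22,0.05,-0.13]], "yaw": [0,0,0,0,0,0,0,0], "fingers": [0.066,0.066,0.066,0.066,0.066,0.066,0.066,0.066]}}

```text
time_s: 26.38
position: [0.4101, -0.3139, 0.2253]
tool_rot: [[1.0, -0.003, 0.0], [-0.003, -1.0, -0.003], [0.0, 0.003, -1.0]]
contact_force: [0.4, -0.4, 0.4]
opening: 0.0661
gripper_force: 0.0
```

```bash
python3 - <<'E'
from h import *
t=grab("top","t11")["image"];s=grab("scene","s11")["image"]
a=cv2.resize(t[120:280,120:400],(800,457));b=cv2.resize(s[80:380,100:480],(700,553))
cv2.imwrite("pics/t11c.png",a[:,:,::-1]);cv2.imwrite("pics/s11c.png",b[:,:,::-1])
E
```

```text
(no output)
```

View pics/t11c.png

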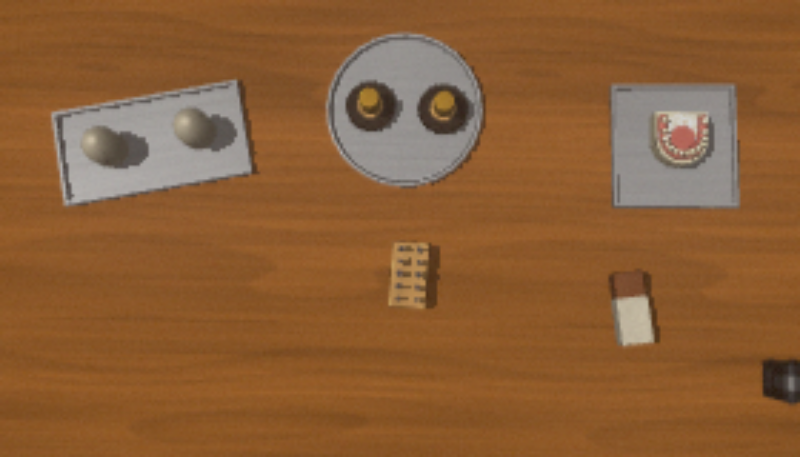

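View pics/s11c.png

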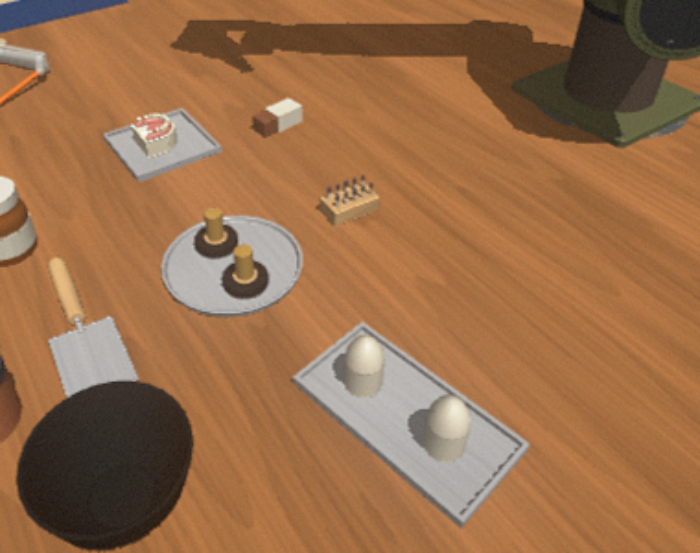

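All five items sit flat in their own trays. The bur block, at top-view pixel (263,216), and the bar, at (341,228), are where they started.

```bash
python3 -c "
from station import *
print(job_done())"
```

```text
the job is handed in; nothing more can be done
None
```

The job is handed in: both cones stand in the long tray, both brushes lie hub-up in the dish and the cast sits teeth-up in the pan; the final pictures show the bar and bur block unmoved, at about 26 s.

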